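# Click the soap dish home over its drip tray

### The arm

A 6-joint arm with a two-finger parallel gripper is mounted at the origin on the work surface. World frame = base frame: x ahead of the robot, y to its left, z up, the work surface at z = 0. Lengths are in m, angles in rad, forces in N, time in s.
With the tool pointing down it reaches from about 0.25 to 0.775 m from the base axis. Payload 4 kg.
Tool frame: the origin (TCP) lies midway between the tips of the shut fingers; the grasp point (between the pads) lies 19 mm behind it; z points along the fingers, y is the direction in which the jaws open and shut (so a half turn about z gives the same grasp; the last joint's range is limited). The gripper opens to 85 mm and grips with 20 to 120 N. Pads are 22 mm wide; open, the fingers measure 114 mm over their backs; the gripper's body (76 mm by 85 mm) begins 54 mm behind the grasp point. The pads swing forward as they close: fully open they stand 13 mm farther back than shut.
Start: joints at [1.003, 0.087, 1.371, -0, 1.684, -0.103], TCP at [0.247, 0.492, 0.231] pointing down, gripper open.
Joint ranges: [-3.1, 3.1], [-0.76, 2.03], [0.27, 2.55], [-1.08, 4.22], [0.17, 2.65], [-2.57, 2.57]. Speed limits (rad/s): [2.79, 2.79, 3.14, 3.14, 3.14, 3.14].

### API

Orientations are given as [roll, pitch, yaw] about the fixed x, y, z axes, in that order (R = Rz(yaw) Ry(pitch) Rx(roll)).
In Python, from rig import * gives the robot as it stands. The module is installed in compiled form; this text tells all that it offers.
- The arm moves only by the tool arm_command, never from a script. Its argument "rows" is a list of rows, each a list of 2 entries, a list of its own where there are three numbers: the shift along the tool's x, y, z in m, then the turn, a rotation vector about the tool's x, y, z in rad. A call has 1 to 5 rows; each row is the pose to reach, as a shift and turn from the pose commanded when the call began, along the tool's axes at that moment; what a row does not reach only later rows make up. A row lasts 1/12 s, in which the tool goes at most 41.7 mm and 7.16 degrees, less where a joint would pass 70% of its speed; a pose out of reach is approached as far as the arm can. A call with a gripper value outside its range is refused whole. "hand" is the opening, from 0 (shut) to 1 (fully open), set as the call begins (left out, the last holds). The fingers move at their own pace and stop on an object; "force" is the grip in N (left out, the last holds). Time passes only in rows, so rows that repeat a pose let the fingers close. It gives the time, the measured TCP pose, the force and the opening at its end, in the units of the state.
- state(): the state, without advancing time (a new reading comes with each control period).
- camera(name): name is "scene" or "top" or "wrist"; returns (picture, depth): 384x512x3 uint8, red, green, blue; 384x512 float32, m along the optical axis (not along the pixel's ray), 0 where there is no reading.
- camera_params(name): a dict with "camera_matrix" (3x3 intrinsics, pixels), "k1" (the pictures are not rectified: a ray, as slopes to the right and down, at radius r is drawn at 1 + k1 r^2 times it, then the intrinsics apply), "R" (3x3) and "t" (3): a world point X has camera coordinates R X + t. Camera axes: x right, y down, z forward; pixel columns grow to the right and rows downward; lengths in m; the calibration is good to about 2 mm. A picture is of the moment at which its call begins: read the wrist's pose just before it. camera_params takes no time and is no camera call; for the wrist camera it gives the pose at the moment of the call.
- job_done(): hands the job in, once; it reports no verdict.
The state is a dict: "t": time; "joint_pos": joint angles; "dq": joint speeds; "effort": joint torques, N m; "tcp_pos": TCP position; "ee_rot": TCP orientation; "ft_force": force on the tool from outside, world axes, zero at the start; "moment": the same for the moment, N m; "grip_width": finger opening in m.
Only numpy, scipy, OpenCV 4.12 (cv2) and the standard library are available. Lean on these libraries where they do the work, as an engineer would, in place of code of your own. Each camera call takes 0.05 s, during which the arm holds its last target. There are 200 camera calls.

### The job

The soap dish rides on a rail that has two click-in notches; push the dish along with the fingertips until it clicks into the notch above the steel drip tray, so that the wet soap drains there. Push gently against the dish without pinching it, feel for the click and do not run the dish on well past the notch. Leave the soap lying in the dish untouched, leave everything else on the shelf where it stands, and finish with the hand clear.

Things in the scene. Friction and masses are not known exactly. Their poses are not given: they have to be found in the camera images.
- rail: Fixed aluminium rail on the brick shelf: square bar 20 mm wide, 524 mm long, 45 to 65 mm above the bricks, a foot (50 x 34 mm plate) 243 mm either side of its middle. Origin under its middle on top of the bricks, which are 75 mm above the work surface. y runs along the rail, x is level and square to it (the dish hangs on the -x side, towards the robot), z up.
- notch_plus (a point): Dark notch 12 mm wide cut across the rail's top edge, 130 mm from the rail's middle towards its +y; point in the bar's top face (65 mm above the bricks). The dish can slide on past it by 40 mm, to a blue stop collar clamped on the bar.
- notch_minus (a point): The like notch, 130 mm from the rail's middle towards its -y.
- soap_dish (a joint): How far the dish has slid since the start, m, + towards the rail's +y. Slides with about 2 N friction and stays where left. A sprung roller in the carriage drops into a notch when the dish's middle is level with it: from 4 mm either side it draws the dish in (the pusher feels the force dip as the dish jumps ahead, and the brass button sinks 4 mm); pushing on out of the notch takes about 10 N.
- dish_centre (a point): Middle of the steel soap dish: slatted tray 90 mm across (x) by 115 mm along the rail (y), upright 3 mm walls all round, underside 43, rim 71 mm above the bricks. Point 63 mm to the -x side of the rail's middle line, 57 mm above the bricks; axes as the rail's. A grey carriage (31 x 60 mm, top 83 mm, brass button to 90 mm above the bricks) joins it to the rail.
- soap_mid (a point): Green soap bar, 42 x 66 x 21 mm, lying loose in the dish; point at its centre.
- drip_tray: Loose open steel tray, 80 mm by 100 mm (along the rail) and 18 mm high, standing on the bricks below one of the two notches (either one), under the dish's path. Origin: centre of its underside.
- pumice_mid (a point): Grey pumice stone, 50 x 78 x 30 mm, on the bricks below the other notch; point at its centre.
- lota_mid (a point): Round steel lota (water pot), 112 mm in diameter, 105 mm high, on the far part of the brick shelf; point half-way up its axis.
- mug_mid (a point): Red plastic mug, 88 mm in diameter plus a handle, 98 mm high, on the far part of the brick shelf; point half-way up its axis.
- box_mid (a point): Round translucent blue soap box with a twist-lock lid, 100 mm in diameter, 48 mm high, on the far part of the brick shelf; point on its axis 22 mm above its underside.
- comb_mid (a point): Wooden comb, 36 x 170 x 8 mm, flat on the left or right end of the brick shelf; point at its centre.
- brush_mid (a point): Wooden scrubbing brush, 55 x 150 x 38 mm, bristles down on the other end of the brick shelf; point at its centre.
Things that resemble listed ones, but are neither listed nor needed, are in the scene too. What is meant by the drip_tray is not green or purple, and is the larger of those in its own colour.

How it is judged:
By the outcome, as a careful person would: the job done as asked, in the order asked, and still so for the second after the job is handed in, with the robot touching nothing.
It also fails if it takes over 40 s, if anything falls off the work surface, if the arm or the gripper's body presses on something with over 40 N, if the wrist force passes 120 N, or if a joint passes its speed limit or range.

## Working session

There is one attempt and no reset: what is moved stays moved. The work goes in short steps, Python scripts to look and compute and a tool call to move; the robot and the scene stay as the last step left them, time stands still between calls to the robot, and variables do not carry over. Pictures are saved under pics/ and viewed, about 8 in all and at most 12, crops included, and the job is handed in when it is done.

Besides the shell and the picture viewer there is one more tool, called after "Request:" as a command line: name --argument value ..., lists and objects as JSON in quotes. arm_command: Moves the arm, as the interface text tells. Its arguments: {"type":"object","properties":{"rows":{"type":"array"},"hand":{"type":"number"},"force":{"type":"number"}},"required":["rows"]}

```bash
mkdir -p pics; cat > h.py <<'E'
from rig import *
import numpy as np, cv2
def snap(n,f):
    p=camera_params(n); im,d=camera(n); cv2.imwrite(f'pics/{f}.png',im[...,::-1]); np.savez(f'pics/{f}.npz',im=im,d=d,K=p['camera_matrix'],k1=p['k1'],R=p['R'],t=p['t'])
def world(f,pts):
    z=np.load(f'pics/{f}.npz');K=z['K'];out=[]
    for u,v in pts:
        dd=z['d'][int(v)-1:int(v)+2,int(u)-1:int(u)+2];dd=dd[dd>0]
        dep=np.median(dd) if len(dd) else np.nan
        r=cv2.undistortPoints(np.array([[[u,v]]],float),K,np.array([float(z['k1']),0,0,0,0]))[0,0]
        out.append(z['R'].T@(np.array([r[0],r[1],1])*dep-z['t']))
    return np.array(out)
def onplane(f,pts,zz):
    z=np.load(f'pics/{f}.npz');K=z['K'];out=[]
    for u,v in pts:
        r=cv2.undistortPoints(np.array([[[u,v]]],float),K,np.array([float(z['k1']),0,0,0,0]))[0,0]
        o=-z['R'].T@z['t'];dr=z['R'].T@np.array([r[0],r[1],1]);out.append(o+dr*(zz-o[2])/dr[2])
    return np.array(out)
E
python3 - <<'E'
from h import *
print(state())
snap('top','top0');snap('scene','sc0')
a=cv2.imread('pics/top0.png');cv2.imwrite('pics/top0b.png',cv2.resize(a,(800,600),interpolation=cv2.INTER_CUBIC))
a=cv2.imread('pics/sc0.png');cv2.imwrite('pics/sc0b.png',cv2.resize(a,(800,600),interpolation=cv2.INTER_CUBIC))
E
```

```text
{'t': 0.0, 'joint_pos': array([ 1.00293297e+00,  8.79848760e-02,  1.37226637e+00,  2.04845323e-05,
        1.68365557e+00, -1.03101798e-01]), 'dq': array([-0.00134468,  0.00056753, -0.00034255, -0.00020644, -0.0007717 ,
        0.00064961]), 'effort': array([-7.70600909e-04, -3.51873887e+01, -3.13267422e+01, -1.78337882e-04,
        1.10252429e-02,  3.45119581e-06]), 'tcp_pos': array([0.24623573, 0.49122433, 0.23011669]), 'ee_rot': array([-3.13929288e+00, -2.58422785e-04,  2.67683308e+00]), 'ft_force': array([-0.27701361, -0.08123421,  0.32706984]), 'moment': array([ 0.02361072,  0.03734485, -0.02582259]), 'grip_width': 0.08572596007427909}
```

View pics/top0b.png

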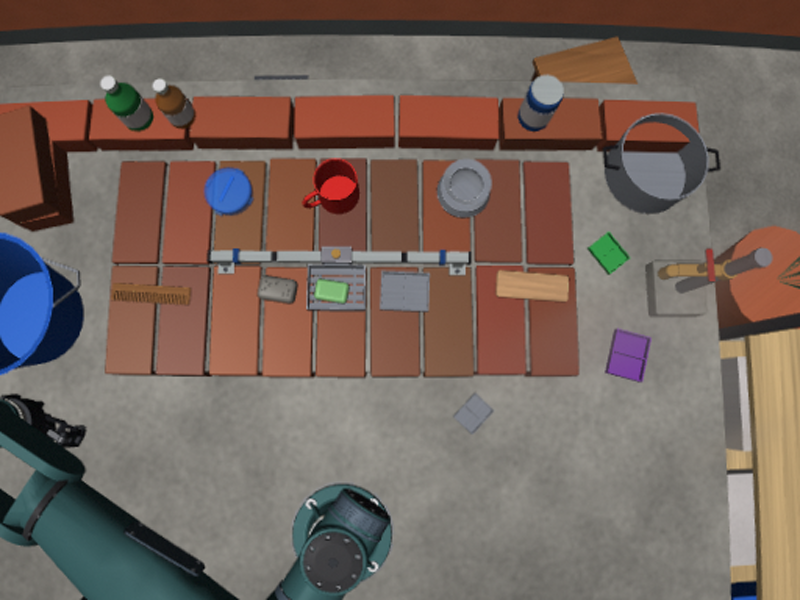

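View pics/sc0b.png

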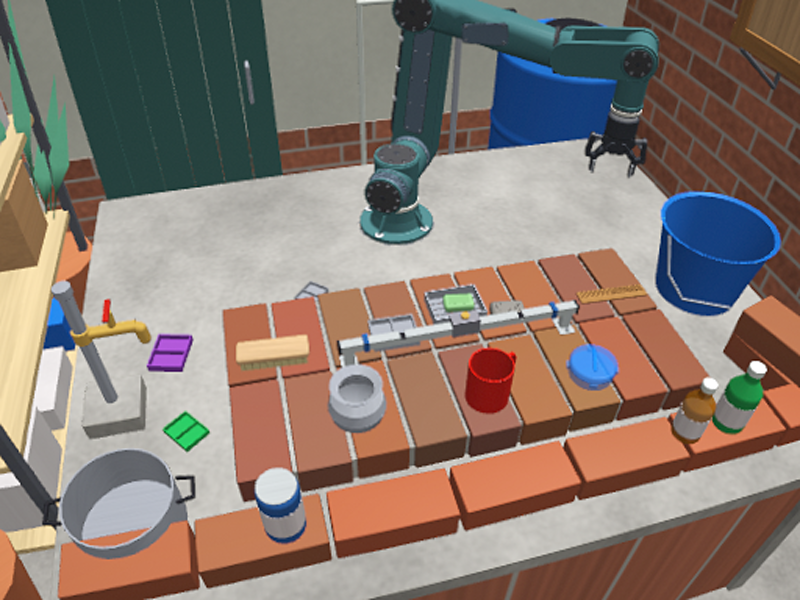

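The top view has y to the left. The grey tray is at (404,292), under the right-hand (-y) notch, and the pumice is at (278,289) under the +y notch. The dish is between them at (336,288). The small grey tray at (473,412) is the decoy. So I push towards -y. I'll enlarge the rail for measuring.

```bash
python3 - <<'E'
from h import *
a=cv2.imread('pics/top0.png')[150:205,125:310];cv2.imwrite('pics/crop0.png',cv2.resize(a,None,fx=4.3,fy=4.3,interpolation=cv2.INTER_CUBIC))
E
```

```text
(no output)
```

View pics/crop0.png

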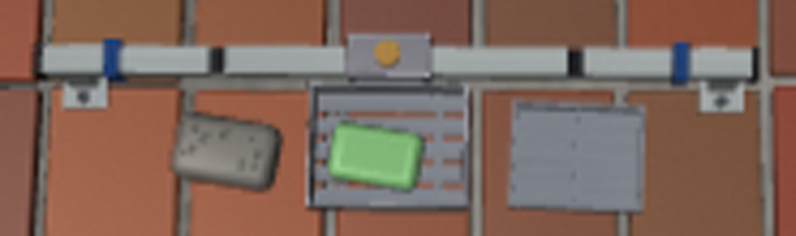

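```bash
python3 - <<'E'
from h import *
np.set_printoptions(precision=4,suppress=True)
c=lambda L:[(125+u/4.3-.4,150+v/4.3-.4) for u,v in L]
print('rail ends,notch+,notch-',onplane('top0',c([(41,60),(754,62),(217,60),(575,63)]),.14))
print('dish corners TL TR BR BL',onplane('top0',c([(308,87),(469,87),(469,209),(308,209)]),.146))
print('button',onplane('top0',c([(387,53)]),.165), world('top0',c([(387,53)])))
print('carriage',onplane('top0',c([(347,36),(431,36),(431,76),(347,77)]),.158))
print('tray',onplane('top0',c([(515,102),(645,107),(641,211),(509,209)]),.093))
print('depth chk rail, brick',world('top0',c([(280,60),(500,60),(490,200),(550,220)])))
print('soap',world('top0',c([(375,156)])))
E
```

```text
rail ends,notch+,notch- [[ 0.5683  0.2614  0.14  ]
 [ 0.5669 -0.2591  0.14  ]
 [ 0.568   0.1318  0.14  ]
 [ 0.5658 -0.1286  0.14  ]]
dish corners TL TR BR BL [[ 0.5467  0.0641  0.146 ]
 [ 0.5467 -0.052   0.146 ]
 [ 0.458  -0.0525  0.146 ]
 [ 0.458   0.0623  0.146 ]]
button [[0.5674 0.0058 0.165 ]] [[0.5674 0.0058 0.165 ]]
carriage [[ 0.5815  0.0353  0.158 ]
 [ 0.5815 -0.0249  0.158 ]
 [ 0.5522 -0.0253  0.158 ]
 [ 0.5515  0.0348  0.158 ]]
tray [[ 0.5462 -0.0846  0.093 ]
 [ 0.5425 -0.1824  0.093 ]
 [ 0.4636 -0.1786  0.093 ]
 [ 0.4651 -0.0803  0.093 ]]
depth chk rail, brick [[ 0.5677  0.0856  0.1412]
 [ 0.5681 -0.0741  0.1397]
 [ 0.4743 -0.0657  0.0752]
 [ 0.4592 -0.111   0.0742]]
soap [[0.4965 0.0151 0.1449]]
```

Dish centre is at y≈0.005 and notch_minus at y≈-0.1285, so the travel is about -0.134 m. The dish's +y wall is at y≈0.063. I'll shut the hand, square the tool (yaw π) and approach on the +y side above the pumice.

Request:
arm_command --rows '[[[-0.027, -0.0145, 0], [0, 0, -0.093]], [[-0.054, -0.029, 0], [0, 0, -0.186]], [[-0.081, -0.0435, 0], [0, 0, -0.279]], [[-0.108, -0.058, 0], [0, 0, -0.372]], [[-0.135, -0.0725, 0], [0, 0, -0.465]]]' --hand 0 --force 40

```text
t: 0.52
tcp_pos: [0.335, 0.365, 0.2307]
ee_rot: [-3.141, -0.001, -3.136]
ft_force: [0.1, -0.7, -0.3]
grip_width: 0.0251
```

Request:
arm_command --rows '[[[-0.0175, -0.0245, 0], [0, 0, 0]], [[-0.035, -0.049, 0], [0, 0, 0]], [[-0.0525, -0.0735, 0], [0, 0, 0]], [[-0.07, -0.098, 0], [0, 0, 0]], [[-0.0875, -0.1225, 0], [0, 0, 0]]]'

```text
t: 0.93
tcp_pos: [0.4226, 0.2424, 0.2309]
ee_rot: [-3.141, -0.001, -3.141]
ft_force: [1.3, 0.3, 0.8]
grip_width: -0.0
```

Request:
arm_command --rows '[[[-0.0175, -0.0245, 0], [0, 0, 0]], [[-0.035, -0.049, 0], [0, 0, 0]], [[-0.0525, -0.0735, 0], [0, 0, 0]], [[-0.07, -0.098, 0], [0, 0, 0]], [[-0.0875, -0.1225, 0], [0, 0, 0]]]'

```text
t: 1.35
tcp_pos: [0.5101, 0.12, 0.2307]
ee_rot: [3.142, -0.001, -3.141]
ft_force: [0.9, -0.4, 0.0]
grip_width: 0.0001
```

Request:
arm_command --rows '[[[0, 0, 0.02], [0, 0, 0]], [[0, 0, 0.04], [0, 0, 0]], [[0, 0, 0.06], [0, 0, 0]], [[0, 0, 0.08], [0, 0, 0]], [[0, 0, 0.08], [0, 0, 0]]]'

```text
t: 1.77
tcp_pos: [0.5066, 0.1208, 0.1457]
ee_rot: [-3.14, -0.011, 3.141]
ft_force: [-1.0, -0.4, -0.6]
grip_width: -0.0001
```

```bash
python3 - <<'E'
from h import *
snap('wrist','w1');snap('scene','s1')
s=state();print(s['tcp_pos'],s['ee_rot'],s['ft_force'],s['t'])
b=cv2.imread('pics/s1.png')[150:270,200:400];b=cv2.resize(b,(640,384),interpolation=cv2.INTER_CUBIC)
a=cv2.resize(cv2.imread('pics/w1.png'),None,fx=.55,fy=.55)
c=np.zeros((600,640,3),np.uint8);c[:384]=b;c[385:385+211,:281]=a[:211,:281];cv2.imwrite('pics/m1.png',c)
E
```

```text
[0.50906259 0.12127073 0.15042818] [-3.14132580e+00 -2.65810973e-03 -3.14145333e+00] [-0.32129565  0.05382694  0.60353132] 1.8667
```

View pics/m1.png

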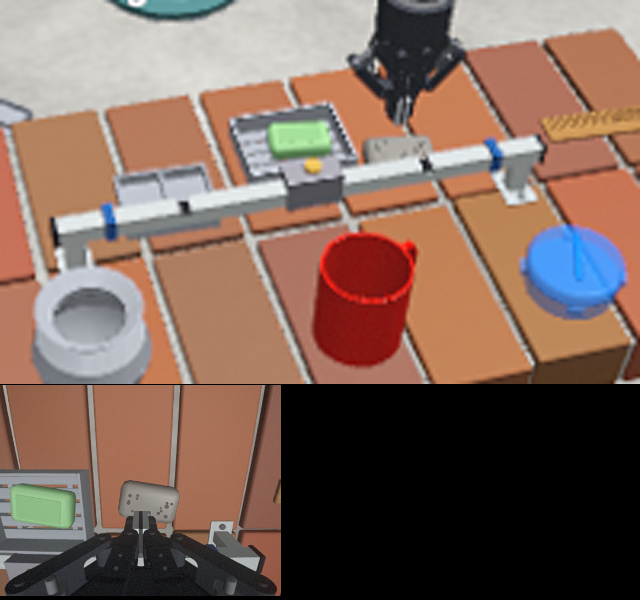

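The tip hangs above the pumice, clear of the dish, and the scene is undisturbed. Next I go down to z≈0.126 and feel for the dish wall.

Request:
arm_command --rows '[[[0, 0, 0.007], [0, 0, 0]], [[0, 0, 0.014], [0, 0, 0]], [[0, 0, 0.02], [0, 0, 0]], [[0, -0.005, 0.025], [0, 0, 0]], [[0, -0.01, 0.025], [0, 0, 0]]]'

```text
t: 2.28
tcp_pos: [0.509, 0.1111, 0.125]
ee_rot: [-3.141, -0.002, -3.141]
ft_force: [0.7, -0.8, -0.6]
grip_width: 0.0001
```

Request:
arm_command --rows '[[[0, -0.004, 0], [0, 0, 0]], [[0, -0.008, 0], [0, 0, 0]], [[0, -0.012, 0], [0, 0, 0]], [[0, -0.016, 0], [0, 0, 0]], [[0, -0.02, 0], [0, 0, 0]]]'

```text
t: 2.7
tcp_pos: [0.51, 0.0909, 0.1267]
ee_rot: [3.141, 0.001, 3.142]
ft_force: [0.1, 0.2, -0.4]
grip_width: -0.0002
```

Request:
arm_command --rows '[[[0, -0.002, 0], [0, 0, 0]], [[0, -0.004, 0], [0, 0, 0]], [[0, -0.006, 0], [0, 0, 0]], [[0, -0.008, 0], [0, 0, 0]], [[0, -0.01, 0], [0, 0, 0]]]'

```text
t: 3.12
tcp_pos: [0.5098, 0.0813, 0.1263]
ee_rot: [3.141, 0.0, -3.141]
ft_force: [1.0, -0.7, -0.2]
grip_width: -0.0002
```

Request:
arm_command --rows '[[[0, -0.002, 0], [0, 0, 0]], [[0, -0.004, 0], [0, 0, 0]], [[0, -0.006, 0], [0, 0, 0]], [[0, -0.008, 0], [0, 0, 0]], [[0, -0.01, 0], [0, 0, 0]]]'

```text
t: 3.53
tcp_pos: [0.5097, 0.0719, 0.1263]
ee_rot: [3.14, -0.0, -3.141]
ft_force: [0.2, 2.9, -0.0]
grip_width: 0.0
```

Request:
arm_command --rows '[[[0, -0.003, 0], [0, 0, 0]], [[0, -0.006, 0], [0, 0, 0]], [[0, -0.009, 0], [0, 0, 0]], [[0, -0.012, 0], [0, 0, 0]], [[0, -0.015, 0], [0, 0, 0]]]'

```text
t: 3.95
tcp_pos: [0.5096, 0.0561, 0.1263]
ee_rot: [3.141, -0.0, -3.141]
ft_force: [0.3, 3.2, -0.3]
grip_width: 0.0002
```

Request:
arm_command --rows '[[[0, -0.003, 0], [0, 0, 0]], [[0, -0.006, 0], [0, 0, 0]], [[0, -0.009, 0], [0, 0, 0]], [[0, -0.012, 0], [0, 0, 0]], [[0, -0.015, 0], [0, 0, 0]]]'

```text
t: 4.37
tcp_pos: [0.5096, 0.0411, 0.1263]
ee_rot: [3.142, -0.0, -3.141]
ft_force: [-1.0, 3.2, 1.1]
grip_width: -0.0
```

```bash
python3 - <<'E'
from h import *
snap('top','t2');s=state();print(s['tcp_pos'],s['ft_force'],s['t'])
a=cv2.imread('pics/t2.png')[145:210,120:315];cv2.imwrite('pics/t2c.png',cv2.resize(a,None,fx=4,fy=4,interpolation=cv2.INTER_CUBIC))
E
```

```text
[0.5096054  0.04040764 0.12625997] [-1.58401999  0.56211235 -0.13713957] 4.4167
```

View pics/t2c.png

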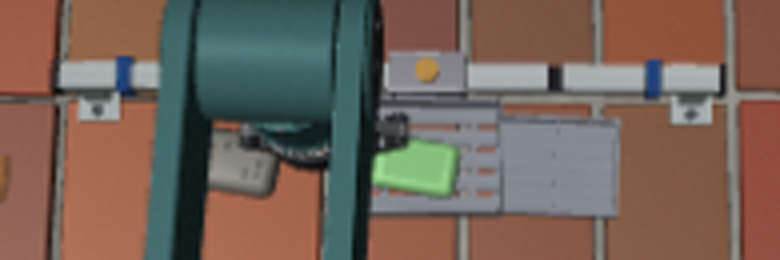

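The button is at (427,69) in the crop, the soap still lies as before, and the dish is moving with the fingers at a steady ~3 N. I'll compute what remains.

```bash
python3 - <<'E'
from h import *
b=onplane('t2',[(120+427/4-.4,145+69/4-.4)],.165)
d=onplane('t2',[(120+501/4-.4,145+150/4-.4)],.146)
n=onplane('t2',[(120+555/4-.4,145+77/4-.4)],.14)
print(b,d,n)
y0=state()['tcp_pos'][1]; print('final tcp y by button',y0+n[0,1]-b[0,1],'by dish',y0+n[0,1]-(d[0,1]+.0575))
E
```

```text
[[ 0.56768995 -0.03014865  0.165     ]] [[ 0.50813817 -0.08670546  0.146     ]] [[ 0.56710752 -0.12871519  0.14      ]]
final tcp y by button -0.05815889334958181 by dish -0.05910209118488347
```

Request:
arm_command --rows '[[[0, -0.003, 0], [0, 0, 0]], [[0, -0.007, 0], [0, 0, 0]], [[0, -0.011, 0], [0, 0, 0]], [[0, -0.015, 0], [0, 0, 0]], [[0, -0.019, 0], [0, 0, 0]]]'

```text
t: 4.83
tcp_pos: [0.5095, 0.022, 0.1262]
ee_rot: [3.141, -0.001, -3.141]
ft_force: [-2.7, 3.0, 0.6]
grip_width: -0.0002
```

Request:
arm_command --rows '[[[0, -0.004, 0], [0, 0, 0]], [[0, -0.008, 0], [0, 0, 0]], [[0, -0.012, 0], [0, 0, 0]], [[0, -0.016, 0], [0, 0, 0]], [[0, -0.02, 0], [0, 0, 0]]]'

```text
t: 5.25
tcp_pos: [0.5096, 0.0019, 0.1262]
ee_rot: [3.141, -0.0, -3.142]
ft_force: [-3.3, 3.3, 0.6]
grip_width: -0.0003
```

Request:
arm_command --rows '[[[0, -0.004, 0], [0, 0, 0]], [[0, -0.008, 0], [0, 0, 0]], [[0, -0.012, 0], [0, 0, 0]], [[0, -0.016, 0], [0, 0, 0]], [[0, -0.02, 0], [0, 0, 0]]]'

```text
t: 5.67
tcp_pos: [0.5097, -0.018, 0.1262]
ee_rot: [3.142, -0.0, -3.141]
ft_force: [-2.4, 3.7, 0.3]
grip_width: -0.0
```

Request:
arm_command --rows '[[[0, -0.003, 0], [0, 0, 0]], [[0, -0.006, 0], [0, 0, 0]], [[0, -0.009, 0], [0, 0, 0]], [[0, -0.012, 0], [0, 0, 0]], [[0, -0.014, 0], [0, 0, 0]]]'

```text
t: 6.08
tcp_pos: [0.5099, -0.0321, 0.1262]
ee_rot: [-3.141, 0.0, -3.142]
ft_force: [-2.1, 2.8, -0.6]
grip_width: -0.0003
```

Request:
arm_command --rows '[[[0, -0.002, 0], [0, 0, 0]], [[0, -0.004, 0], [0, 0, 0]], [[0, -0.006, 0], [0, 0, 0]], [[0, -0.008, 0], [0, 0, 0]], [[0, -0.01, 0], [0, 0, 0]]]'

```text
t: 6.5
tcp_pos: [0.5098, -0.0418, 0.1263]
ee_rot: [3.142, -0.0, -3.141]
ft_force: [-1.5, 3.6, -1.4]
grip_width: -0.0
```

Now the slow approach, 1 mm per row, with a force reading after every 2 rows.

Request:
arm_command --rows '[[[0, -0.001, 0], [0, 0, 0]], [[0, -0.002, 0], [0, 0, 0]], [[0, -0.003, 0], [0, 0, 0]], [[0, -0.004, 0], [0, 0, 0]], [[0, -0.005, 0], [0, 0, 0]]]'

```text
t: 6.92
tcp_pos: [0.5099, -0.0467, 0.1263]
ee_rot: [3.142, 0.0, -3.141]
ft_force: [-1.1, 2.5, -1.3]
grip_width: -0.0002
```

Request:
arm_command --rows '[[[0, -0.001, 0], [0, 0, 0]], [[0, -0.002, 0], [0, 0, 0]], [[0, -0.003, 0], [0, 0, 0]]]'

```text
t: 7.17
tcp_pos: [0.5098, -0.0497, 0.1263]
ee_rot: [3.142, 0.0, -3.141]
ft_force: [-1.4, 3.1, -0.5]
grip_width: 0.0003
```

Request:
arm_command --rows '[[[0, -0.001, 0], [0, 0, 0]], [[0, -0.002, 0], [0, 0, 0]]]'

```text
t: 7.33
tcp_pos: [0.5102, -0.0521, 0.1266]
ee_rot: [-3.141, 0.001, -3.141]
ft_force: [0.1, 1.6, 0.0]
grip_width: -0.0005
```

Request:
arm_command --rows '[[[0, -0.001, 0], [0, 0, 0]]]'

```text
t: 7.42
tcp_pos: [0.5105, -0.0535, 0.1268]
ee_rot: [-3.14, 0.002, -3.142]
ft_force: [-0.2, -0.9, 0.2]
grip_width: 0.0001
```

The force dropped to about zero, and the side friction with it, so the dish has probably clicked in. Checking with the cameras.

```bash
python3 - <<'E'
from h import *
snap('top','t3');snap('scene','s3');s=state();print(s['tcp_pos'],s['ft_force'],s['t'])
a=cv2.imread('pics/t3.png')[145:210,120:315];a=cv2.resize(a,None,fx=4,fy=4,interpolation=cv2.INTER_CUBIC)
b=cv2.imread('pics/s3.png')[170:255,205:400];b=cv2.resize(b,None,fx=4,fy=4,interpolation=cv2.INTER_CUBIC)
cv2.imwrite('pics/m3.png',np.vstack([a,b]))
E
```

```text
[ 0.51046849 -0.05348518  0.12691582] [-0.31597408 -0.63172184  0.11950416] 7.5167
```

View pics/m3.png

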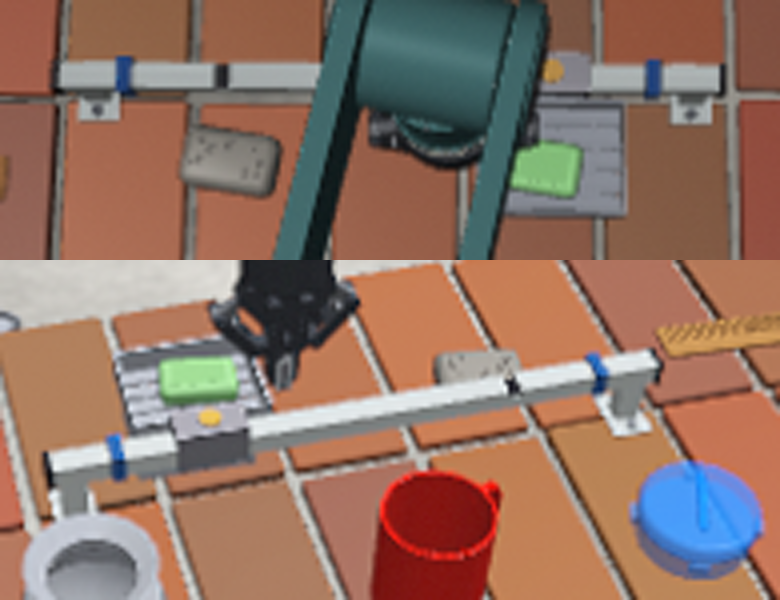

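The button now looks sunk in the carriage, and a gap shows between the fingertip and the dish. The dish is over the tray and the soap is undisturbed. I back off along +y, then lift.

Request:
arm_command --rows '[[[0, 0.005, 0], [0, 0, 0]], [[0, 0.015, 0], [0, 0, 0]], [[0, 0.03, 0], [0, 0, 0]], [[0, 0.045, 0], [0, 0, 0]], [[0, 0.055, 0], [0, 0, 0]]]'

```text
t: 7.93
tcp_pos: [0.5098, 0.0042, 0.1265]
ee_rot: [3.141, 0.001, -3.14]
ft_force: [0.0, -0.3, -0.1]
grip_width: 0.0004
```

Request:
arm_command --rows '[[[0, 0, -0.02], [0, 0, 0]], [[0, 0, -0.05], [0, 0, 0]], [[0, 0, -0.08], [0, 0, 0]], [[0, 0, -0.11], [0, 0, 0]], [[0, 0, -0.13], [0, 0, 0]]]'

```text
t: 8.35
tcp_pos: [0.5105, 0.003, 0.2599]
ee_rot: [-3.141, 0.005, -3.141]
ft_force: [0.3, -0.4, 1.0]
grip_width: 0.0
```

Request:
arm_command --rows '[[[0.02, 0.025, 0], [0, 0, 0]], [[0.04, 0.05, 0], [0, 0, 0]], [[0.06, 0.075, 0], [0, 0, 0]], [[0.08, 0.1, 0], [0, 0, 0]], [[0.1, 0.125, 0], [0, 0, 0]]]'

```text
t: 8.77
tcp_pos: [0.4086, 0.1287, 0.2565]
ee_rot: [3.141, 0.001, -3.142]
ft_force: [0.1, 0.2, -0.2]
grip_width: -0.0001
```

Request:
arm_command --rows '[[[0.015, 0.025, 0], [0, 0, 0]], [[0.03, 0.05, 0], [0, 0, 0]], [[0.045, 0.075, 0], [0, 0, 0]], [[0.06, 0.1, 0], [0, 0, 0]], [[0.06, 0.1, 0], [0, 0, 0]]]'

```text
t: 9.18
tcp_pos: [0.347, 0.2311, 0.2567]
ee_rot: [3.139, -0.0, -3.135]
ft_force: [-0.5, -0.7, -0.6]
grip_width: 0.0001
```

```bash
python3 - <<'E'
from h import *
snap('top','t4');s=state();print(s['tcp_pos'],s['ft_force'],s['t'])
a=cv2.imread('pics/t4.png')[145:210,120:315];cv2.imwrite('pics/t4c.png',cv2.resize(a,None,fx=4,fy=4,interpolation=cv2.INTER_CUBIC))
E
```

```text
[0.34829483 0.22937621 0.25662704] [-0.12028989 -1.18325732 -0.00814836] 9.2333
```

View pics/t4c.png

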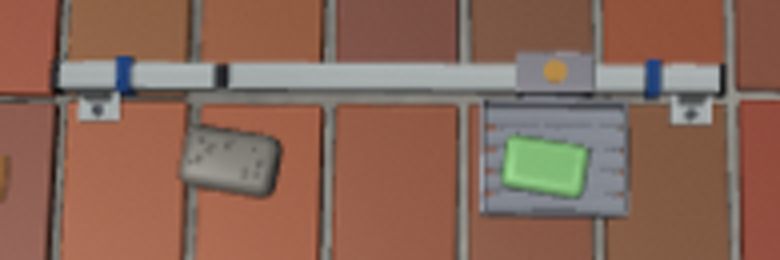

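```bash
python3 - <<'E'
from h import *
np.set_printoptions(precision=4,suppress=True)
c=lambda u,v:(120+u/4-.4,145+v/4-.4)
b=world('t4',[c(555,71),c(530,71)]);print('button,carriage top now',b, 'before',world('top0',[(125+387/4.3-.4,150+53/4.3-.4),(125+360/4.3-.4,150+53/4.3-.4)]))
print('y by button plane',onplane('t4',[c(555,71)],.161),'dish edges',onplane('t4',[c(480,160),c(628,160)],.146),'notch -0.1287')
def soap(f):
    im=np.load(f'pics/{f}.npz')['im'].astype(int)[145:205,120:310];m=(im[...,1]>im[...,0]+40)&(im[...,1]>im[...,2]+40)
    v,u=np.nonzero(m);return onplane(f,[(120+u.mean(),145+v.mean())],.1445)
print('soap',soap('top0'),soap('t4'))
E
```

```text
button,carriage top now [[ 0.5671 -0.1282  0.1613]
 [ 0.5677 -0.109   0.1583]] before [[0.5674 0.0058 0.165 ]
 [0.5683 0.0254 0.1613]]
y by button plane [[ 0.5671 -0.1282  0.161 ]] dish edges [[ 0.5003 -0.0706  0.146 ]
 [ 0.5004 -0.1846  0.146 ]] notch -0.1287
soap [[0.4972 0.0163 0.1445]] [[ 0.496  -0.1203  0.1445]]
```

```bash
python3 -c "
from rig import *
print(job_done())"
```

```text
the job is handed in; nothing more can be done
None
```

I pushed the dish with the shut fingertips along the rail towards -y until it clicked into notch_minus, above the grey steel drip tray. I then backed off, lifted and cleared the hand, and handed the job in at about 9.3 s.

- **Push:** the force was a steady 3 N or so and fell to about zero at the click, after which I pushed no further.
- **Dish position:** the brass button is at y = -0.128 against -0.129 for the notch, and the dish edges put its middle at -0.128. The measured button height went from 0.165 to 0.161 m, matching the 4 mm sink. The carriage top beside it also read 3 mm lower, so that height alone is weak evidence; the force drop and position agree.
- **Soap and the rest:** the soap rode along, moving 137 mm against about 134 mm for the dish, which is within roughly 2–3 mm of measuring error or a slight slip. The pumice stands where it did. I did not re-measure the other things on the shelf, but the hand never went near them.

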